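# Prise open the biscuit bin with the palette knife

### The job

The biscuit bin's sloping lid has lost its knob: take the palette knife by its handle, slide the blade, sloping up in line with the shut lid, at least 2 cm into the slot under the lid's low front edge, and lever the lid up with the blade until it stands open by more than 60 degrees. Then lay the knife flat back on the wooden board, without dropping it from a height, and let go, leaving the lid open. Touch the bin and lid only with the knife, and leave the jar, can and mug standing where they are.

Things in the scene. Friction and masses are not known exactly. Their poses are not given: they have to be found in the camera images.
- bin: White slope-topped biscuit bin, fixed, 147 deep (x), 180 wide (y), 235 high at the back; origin: centre of its underside; its low front faces -x (outer face at x -72). Its oak lid, 150 long, 180 wide, 8 thick, slopes up 25 degrees from its front edge (x -71, z 172) to the hinge at the back.
- bin_slot (a point): Centre of the slot's mouth, under the middle of the lid's front edge; axes as the bin's. The slot, 60 wide, 7 high, runs inward up the lid's 25 degree slope, between the lid's flat underside and a parallel black ledge that reaches from 8 before the lid's edge to 22 behind it (then the bin is hollow). The blade goes in far only when it too slopes up about 25 degrees.
- bin_hinge (a point): Middle of the lid's hinge axis, which runs along the bin's y axis; the flat underside of the lid lies in the plane through this axis.
- lid (a joint): Opening angle of the lid in rad: 0 shut (sloping down to the front by 25 degrees), 0.44 level, stop at 1.3. The hinge is stiff: the lid stays where it is left. 2 to 3 N near its front edge turns it.
- knife: Palette knife lying along its x axis, 180 long, 0.12 kg. Red handle from x -55 to 45, 20 wide (y), 22 high (z 0 to 22); steel blade from x 45 to 125, 28 wide, 2.5 thick, round-ended, at mid-height of the handle (z 11). Origin: on the handle's underside, 55 from the butt; centre of mass about 5 ahead of it. x points to the tip, z up.
- knife_tip (a point): Tip of the blade, at (125, 0, 11) in the knife's frame.
- board: Wooden board fixed on the counter, 240 (x) by 120 (y) by 18 high; origin: centre of its underside. The knife starts on it, along its length, and goes back anywhere near the middle of it, pointing either way along it or a little askew.
- jar: Amber jar with a red cap, 68 across, 120 high; origin: centre of its underside. To be left alone.
- can: Blue can, 66 across, 105 high; origin: centre of its underside. To be left alone.
- mug: White mug, 72 across, 85 high, handle to its +y; origin: centre of its underside. To be left alone.
There are look-alikes about, which are no part of the job. There is more than one size of the knife; the job needs the largest.

How it is judged:
On the way, in this order (a step that is already met when the one before it is completed fails the run):
1. the knife's tip is at least 15 mm inside the slot, the blade sloping up by more than 15 degrees, while the lid is still shut (open less than 0.06 rad) (x of knife_tip in the frame of bin_slot between 0.0135 and 0.06 m and y of knife_tip in the frame of bin_slot between -0.032 and 0.032 m and z of knife_tip in the frame of bin_slot between 0.001 and 0.04 m and value of joint lid below 0.06 rad and angle between knife's own x axis and vertical below 1.31 rad), for 0.1 s.
2. the blade, pressing on it from below, has levered the lid up past 0.4 rad (value of joint lid above 0.4 rad and contact force between knife and bin above 0.3 N).
At the end, for the whole second after the job is handed in: The lid is at rest, open by more than 1.04 rad (60 degrees). The knife lies still and level (within 7 degrees) on the wooden board, carried by it, its origin within 100 mm (along) and 55 mm (across) of the board's middle, clear of the bin. Jar, can and mug stand within 30 mm of where they were (value of joint lid above 1.04 rad and velocity of joint lid between -0.05 and 0.05 rad/s and linear speed of knife below 0.02 m/s and angular speed of knife below 0.2 rad/s and x of knife in the frame of board between -0.1 and 0.1 m and y of knife in the frame of board between -0.055 and 0.055 m and z of knife in the frame of board between 0.012 and 0.045 m and angle between knife's own x axis and vertical between 1.45 and 1.69 rad and contact force between knife and board above 0.2 N and contact force between knife and bin below 0.05 N and distance of each of jar, can, mug from where it was at the start of the episode below 0.03 m and angle between each of jar, can, mug's own z axis and vertical below 0.2 rad); the robot touches nothing.
It fails at once if the gripper or arm touches the bin or its lid (over 1 N) (contact force between any of the fingers, the arm and bin above 1 N).
It fails at once if the knife is let go more than 30 mm above the board (contact force between the fingers and knife below 0.02 N and z of knife in the frame of board above 0.048 m).
It fails at once if the jar, can or mug is knocked over or pushed more than 30 mm (distance of any of jar, can, mug from where it was at the start of the episode above 0.03 m or angle between any of jar, can, mug's own z axis and vertical above 0.5 rad).
It also fails if it takes over 64 s, if anything falls off the work surface, if the arm or the gripper's body presses on something with over 40 N, if the wrist force passes 120 N, or if a joint passes its speed limit or range.

### The arm

A 6-joint arm with a two-finger parallel gripper is mounted at the origin on the work surface. World frame = base frame: x ahead of the robot, y to its left, z up, the work surface at z = 0. Lengths are in m, angles in rad, forces in N, time in s.
With the tool pointing down it reaches from about 0.275 to 0.725 m from the base axis. Payload 5.6 kg.
Tool frame: the origin (TCP) lies midway between the tips of the shut fingers; the grasp point (between the pads) lies arm.hold_point_z behind it (arm.hold_point_z is the distance from the TCP to the grasp point, in m); z points along the fingers, y is the line along which they close (so a half turn about z gives the same grasp; the last joint's range is limited). The gripper opens to 85 mm and grips with 20 to 120 N. Pads are 22 mm wide; open, the fingers measure 114 mm over their backs; the gripper's body (76 mm by 85 mm) begins 54 mm behind the grasp point. The pads swing forward as they close: fully open they stand 13 mm farther back than shut.
Start: joints at [-1.002, 0.255, 0.108, 0, -1.424, -0.285], TCP at [0.154, -0.528, 0.231] pointing down, gripper open.
Joint ranges: [-2.95, 2.95], [-1.21, 1.97], [-1.09, 1.5], [-2.87, 1.71], [-2.94, -0.07], [-3.05, 3.05]. Speed limits (rad/s): [2.57, 2.57, 3.14, 3.14, 3.14, 3.14].

### API

Orientations are given as a rotation vector (axis times angle).
In Python, from cell import arm, eyes gives the robot as it stands. The module is installed in compiled form; this text tells all that it offers.
- The arm moves only by the shell command python3 -m handwheel 'ROWS' [FORCE]. ROWS is JSON, a list of rows, each a list of 7 numbers: the shift along the world's x, y, z in m, then the turn, a rotation vector about the world's x, y, z in degrees, then the opening, from -1 (shut) to 1 (fully open). In form: [[x, y, z, rx, ry, rz, jaw], ...]. A call has exactly 8 rows; each row is the pose to reach, as a shift and turn from the pose commanded when the call began; what a row does not reach only later rows make up. A row lasts 1/10 s, in which the tool goes at most 50 mm and 8.59 degrees, less where a joint would pass 70% of its speed; a pose out of reach is approached as far as the arm can. A call with a gripper value outside its range is refused whole. The fingers move at their own pace and stop on an object; FORCE is the grip in N (left out, the last holds). Time passes only in rows, so rows that repeat a pose let the fingers close, or fill a call up. It gives the time, the measured TCP pose, the force, the opening and the grip force at its end, in the units of the state.
- arm.state(): the state, without advancing time (a new reading comes with each control period).
- eyes.camera(name): name is "scene" or "top"; returns a dict with "img" (400x640x3 uint8, red, green, blue), "mtx" (3x3 intrinsics, pixels), "world_from_camera" (4x4, takes a point from camera to world coordinates). Camera axes: x right, y up, looking along -z (the intrinsics and any distortion apply to the point x, -y, -z); pixel columns grow to the right and rows downward; lengths in m; the calibration is good to about 2 mm. A picture is of the moment at which its call begins. There is no depth.
- arm.finish_job(): hands the job in; it is judged then, once.
The state is a dict: "time": time; "qpos": joint angles; "joint_velocities": joint speeds; "joint_efforts": joint torques, N m; "ee_pos": TCP position; "tcp_rot": TCP orientation; "ft_force": force on the tool from outside, world axes, zero at the start; "wrist_torque": the same for the moment, N m; "finger_gap": finger opening in m; "grasp_force": force on a finger pad.
Only numpy, scipy, OpenCV 4.12 (cv2) and the standard library are available. Lean on these libraries where they do the work, as an engineer would, in place of code of your own. Each camera call takes 0.05 s, during which the arm holds its last target. There are 200 camera calls.

## Working session

There is one attempt and no reset: what is moved stays moved. The work goes in short steps, Python scripts to look and compute and a shell command to move; the robot and the scene stay as the last step left them, time stands still between calls to the robot, and variables do not carry over. Pictures are saved under pics/ and viewed, at most 12 in all, crops included, and the job is handed in when it is done.

```bash
mkdir -p pics
cat > h.py <<'E'
import numpy as np, cv2
from cell import arm, eyes
def ray(c,u,v):
    d=np.linalg.inv(c["mtx"])@np.array([u,v,1.0]); d=np.array([d[0],-d[1],-d[2]])
    T=np.array(c["world_from_camera"]); return T[:3,3],T[:3,:3]@d
def plane(c,u,v,z):
    o,d=ray(c,u,v); return o+d*(z-o[2])/d[2]
def tri(c1,p1,c2,p2):
    o1,d1=ray(c1,*p1);o2,d2=ray(c2,*p2)
    s=np.linalg.lstsq(np.stack([d1,-d2],1),o2-o1,rcond=None)[0]
    a=o1+d1*s[0];b=o2+d2*s[1]; return (a+b)/2,np.linalg.norm(a-b)
def proj(c,P):
    T=np.linalg.inv(np.array(c["world_from_camera"])); p=T[:3,:3]@np.array(P)+T[:3,3]
    q=np.array(c["mtx"])@np.array([p[0],-p[1],-p[2]]); return q[:2]/q[2]
E
python3 - <<'E'
from h import *
s=arm.state(); print(s, arm.hold_point_z)
for n in("scene","top"):
    c=eyes.camera(n); print({k:v for k,v in c.items() if k!="img"})
    cv2.imwrite(f"pics/{n}0.png",c["img"][:,:,::-1])
    np.save(f"{n}0.npy",c,allow_pickle=True)
E
```

```text
{'time': 0.0, 'qpos': array([-1.00239864e+00,  2.55731362e-01,  1.07017984e-01, -5.08024477e-04,
       -1.42386326e+00, -2.84562755e-01]), 'joint_velocities': array([-0.00136761,  0.00132946,  0.00040866,  0.00083362,  0.00060853,
       -0.00033253]), 'joint_efforts': array([-1.53078250e-03, -3.86626911e+01,  2.37935328e+01,  5.36489055e+00,
       -6.01703476e-03, -4.70391376e-05]), 'ee_pos': array([ 0.15393819, -0.52751431,  0.23040426]), 'tcp_rot': array([ 4.44195791e-01, -3.10974813e+00, -2.87227195e-03]), 'ft_force': array([-0.08691598,  0.39938039,  0.15701785]), 'wrist_torque': array([ 0.00415406, -0.05514178, -0.02734816]), 'grasp_force': 0.0, 'finger_gap': 0.08552201455678067} 0.0187
{'mtx': array([[383.20095284,   0.        , 326.91173532],
       [  0.        , 383.20095284, 206.65922194],
       [  0.        ,   0.        ,   1.        ]]), 'world_from_camera': array([[-0.24679814, -0.58536327,  0.77229562,  1.4054121 ],
       [ 0.96901451, -0.14078221,  0.20295628,  0.21386816],
       [-0.01007767,  0.79845489,  0.60197029,  0.77842062],
       [ 0.        ,  0.        ,  0.        ,  1.        ]])}
{'mtx': array([[395.44777552,   0.        , 322.23960174],
       [  0.        , 395.44777552, 201.2539853 ],
       [  0.        ,   0.        ,   1.        ]]), 'world_from_camera': array([[-1.43352299e-02,  9.93428269e-01, -1.13555167e-01,
         4.79237573e-01],
       [-9.99839296e-01, -1.30189998e-02,  1.23242636e-02,
        -3.19982075e-04],
       [ 1.07648972e-02,  1.13713589e-01,  9.93455251e-01,
         1.25819530e+00],
       [ 0.00000000e+00,  0.00000000e+00,  0.00000000e+00,
         1.00000000e+00]])}
```

View pics/scene0.png

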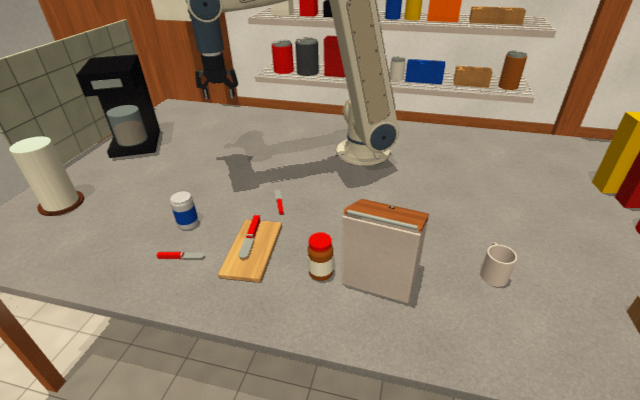

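View pics/top0.png

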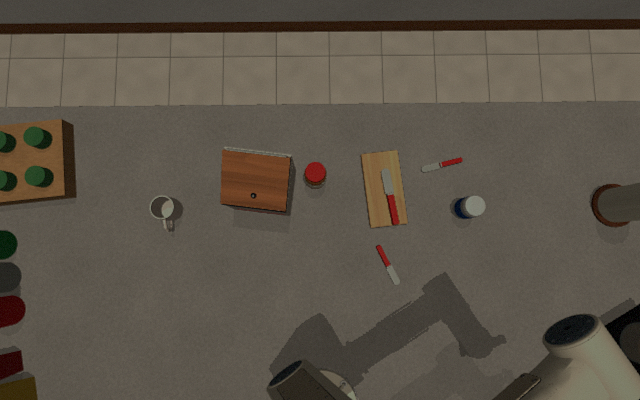

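Candidates for the knife: the one on the board (scene 250,236; top 390,195), a counter one at (scene 180,256; top 442,165), and another at (scene 280,203; top 387,264). The board one looks largest and is my choice. The bin's low front (top row ~210) faces the robot. Next I measure all three and crop closely.

Run:
```python
from h import *
S=np.load("scene0.npy",allow_pickle=True).item();T=np.load("top0.npy",allow_pickle=True).item()
def red(c,lim):
    h=cv2.cvtColor(c["img"],cv2.COLOR_RGB2HSV); m=(((h[...,0]<6)|(h[...,0]>174))&(h[...,1]>190)&(h[...,2]>70)).astype(np.uint8)
    n,l,st,ce=cv2.connectedComponentsWithStats(m)
    for i in range(1,n):
        if st[i,4]>40 and lim[0]<ce[i][0]<lim[1] and lim[2]<ce[i][1]<lim[3]:
            p=np.argwhere(l==i)[:,::-1].astype(np.float32); r=cv2.minAreaRect(p)
            print("red",ce[i].round(1),st[i,4],np.round(r[0],1),np.round(r[1],1),round(r[2],1)); print(cv2.boxPoints(r).round(1).tolist())
red(S,(120,350,180,300));print();red(T,(280,500,140,300))
a=cv2.resize(T["img"][130:240,210:410],None,fx=4,fy=4,interpolation=cv2.INTER_CUBIC)
a=cv2.convertScaleAbs(a,alpha=1.6)
cv2.imwrite("pics/tcrop.png",a[:,:,::-1])
b=cv2.resize(S["img"][190:310,210:440],None,fx=3.4,fy=3.4,interpolation=cv2.INTER_CUBIC)
cv2.imwrite("pics/scrop.png",b[:,:,::-1])
```

```text
red [279.8 206. ] 60 [279.8 206. ] [14.5  3.9] 78.7
[[276.5, 199.3000030517578], [280.29998779296875, 198.5], [283.20001220703125, 212.8000030517578], [279.29998779296875, 213.5]]
red [253.7 224.7] 143 [253.9 224.5] [ 7.3 20.7] 19.7
[[246.89999389648438, 233.0], [253.89999389648438, 213.5], [260.79998779296875, 216.0], [253.8000030517578, 235.39999389648438]]
red [319.6 241.8] 354 [319.5 242. ] [18. 21.] 90.0
[[309.0, 233.0], [330.0, 233.0], [330.0, 251.0], [309.0, 251.0]]
red [168.6 255. ] 160 [168.5 255. ] [ 6. 23.] 90.0
[[157.0, 252.0], [180.0, 252.0], [180.0, 258.0], [157.0, 258.0]]

red [451.6 161.5] 81 [451.6 161.4] [ 4.1 19.8] 77.5
[[441.5, 161.60000610351562], [460.79998779296875, 157.3000030517578], [461.70001220703125, 161.3000030517578], [442.3999938964844, 165.60000610351562]]
red [314.7 171.8] 307 [314.5 171.5] [19. 19.] 90.0
[[305.0, 162.0], [324.0, 162.0], [324.0, 181.0], [305.0, 181.0]]
red [392.7 209.3] 181 [392.7 209.4] [29.2  6.1] 78.1
[[386.70001220703125, 195.6999969482422], [392.70001220703125, 194.39999389648438], [398.70001220703125, 223.0], [392.70001220703125, 224.3000030517578]]
red [382.3 254.9] 91 [382.4 255.3] [21.5  4. ] 63.4
[[375.79998779296875, 246.60000610351562], [379.3999938964844, 244.8000030517578], [389.0, 264.0], [385.3999938964844, 265.79998779296875]]
```

View pics/tcrop.png

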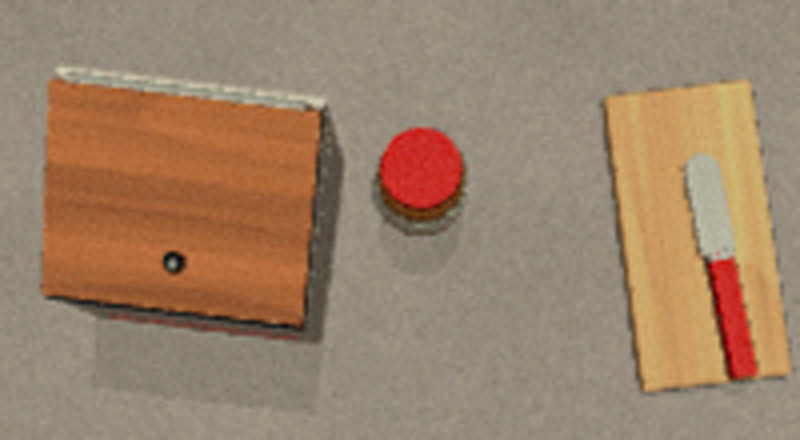

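View pics/scrop.png

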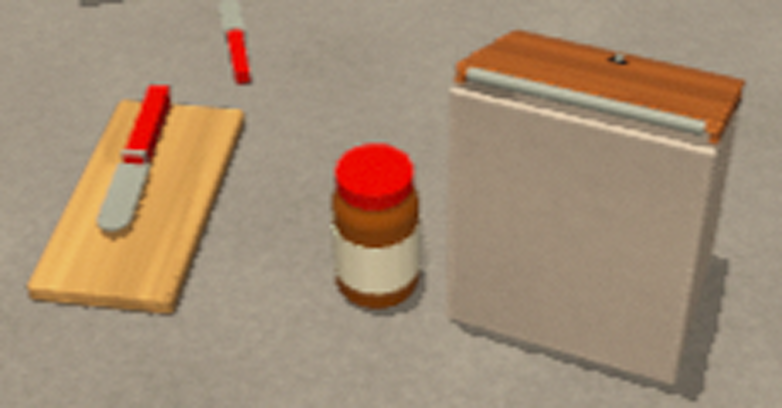

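The top crop shows the largest knife on the board, with its tip at (385,169) and butt at (395,224), plus the lid's front edge from (221,204) to (286,212). The scene crop shows the same knife and the lid's front corners at (361,199) and (428,214). Now triangulating.

Run:
```python
from h import *
S=np.load("scene0.npy",allow_pickle=True).item();T=np.load("top0.npy",allow_pickle=True).item()
t=lambda x,y:((x+.5)/4-.5+210,(y+.5)/4-.5+130); s=lambda x,y:((x+.5)/3.4-.5+210,(y+.5)/3.4-.5+190)
L={"FL":(t(43,295),s(743,82)),"FR":(t(303,328),s(515,31)),"knob":(t(174,262),s(619,58)),
"tip":(t(702,155),s(116,234)),"junc":(t(722,259),s(135,153)),"buttTop":(t(742,378),s(158,87)),
"bFarL":(t(605,97),s(175,310)),"bFarR":(t(750,82),s(30,292)),"bNearL":(t(644,391),s(243,110))}
R={}
for k,(a,b) in L.items():
    p,e=tri(T,a,S,b); R[k]=p; print(k,p.round(4),round(e,4))
ax=R["FL"]-R["FR"]; print("width",np.linalg.norm(ax),"bin yaw",np.degrees(np.arctan2(-ax[0],ax[1])))
for nm,z,pts in(("knife z.029",.029,[t(702,155),t(742,378),t(722,259)]),("handle top .04",.04,[t(722,262),t(742,378)]),
 ("other1 z.01",.01,[(441.9,163.6),(461.3,159.3)]),("other2",.01,[(377.6,245.7),(387.2,264.9)]),("board .018",.018,[t(605,97),t(750,82),t(790,374),t(644,391)]),("jarcap .12",.12,[(314.5,171.5)])):
    P=np.array([plane(T,*p) for p in pts]); print(nm,P[:,:2].round(4).tolist(),"len",np.linalg.norm(P[1]-P[0]).round(4))
    if nm.startswith("kn"): d=P[0]-P[1]; print("knife yaw",np.degrees(np.arctan2(d[1],d[0])))
    if nm.startswith("board"): print("board centre",P.mean(0).round(4))
```

```text
FL [0.6008 0.2672 0.1752] 0.0019
FR [0.5755 0.0895 0.1746] 0.0031
knob [0.6197 0.1747 0.1952] 0.0029
tip [ 0.7216 -0.2129  0.0212] 0.0095
junc [ 0.6375 -0.2268  0.0345] 0.0025
buttTop [ 0.5452 -0.2417  0.0335] 0.0021
bFarL [ 0.7741 -0.14    0.005 ] 0.0066
bFarR [ 0.7849 -0.2585  0.0065] 0.005
bNearL [ 0.5364 -0.1657  0.0139] 0.0024
width 0.17951468424092776 bin yaw -8.099150141078335Traceback (most recent call last):
  File "<stdin>", line 13, in <module>
TypeError: plane() missing 1 required positional argument: 'z'
```

Run:
```python
from h import *
S=np.load("scene0.npy",allow_pickle=True).item();T=np.load("top0.npy",allow_pickle=True).item()
t=lambda x,y:((x+.5)/4-.5+210,(y+.5)/4-.5+130); s=lambda x,y:((x+.5)/3.4-.5+210,(y+.5)/3.4-.5+190)
def sh(nm,c,z,pts):
    P=np.array([plane(c,*p,z) for p in pts]); print(nm,P[:,:2].round(4).tolist(),"len",np.linalg.norm(P[1]-P[0]).round(4),"mean",P.mean(0)[:2].round(4),"dir",np.degrees(np.arctan2(*(P[0]-P[1])[[1,0]])).round(1))
sh("T knife .029",T,.029,[t(702,153),t(742,380),t(722,259)])
sh("T handle top .04",T,.04,[t(722,260),t(742,379)])
sh("S tip/butt",S,.03,[s(113,236),s(158,87)])
sh("S handle top .04",S,.04,[s(135,151),s(160,87)])
sh("T other1",T,.01,[(424,168.5),(461.3,159.3)]);sh("T other2",T,.01,[(398,283),(377.6,245.7)])
sh("T board",T,.018,[t(605,97),t(750,82),t(790,374),t(644,391)])
sh("S board",S,.018,[s(30,290),s(172,302),s(243,110),s(123,101)])
sh("T front edge top",T,.1793,[t(43,295),t(303,328)])
sh("S front edge top",S,.1793,[s(743,82),s(515,31)])
sh("S back bottom",S,0,[s(690,386),s(450,320)])
sh("S back top",S,.235,[s(715,150),s(450,90)])
sh("T back top",T,.235,[t(57,68),t(326,101)])
sh("T jar",T,.12,[(314.5,171.5),(324,171)]);sh("S jar",S,.12,[s(373,172),s(334,172)])
```

```text
T knife .029 [[0.7234, -0.2161], [0.5435, -0.2415], [0.6387, -0.2291]] len 0.1817 mean [ 0.6352 -0.2289] dir 8.0
T handle top .04 [[0.6365, -0.227], [0.5437, -0.2393]] len 0.0936 mean [ 0.5901 -0.2332] dir 7.6
S tip/butt [[0.7317, -0.2044], [0.5412, -0.2449]] len 0.1948 mean [ 0.6365 -0.2247] dir 12.0
S handle top .04 [[0.6406, -0.2233], [0.5523, -0.237]] len 0.0894 mean [ 0.5965 -0.2302] dir 8.8
T other1 [[0.7237, -0.3446], [0.7524, -0.4667]] len 0.1254 mean [ 0.738  -0.4057] dir 103.2
T other2 [[0.363, -0.2477], [0.4791, -0.1877]] len 0.1308 mean [ 0.421  -0.2177] dir -152.7
T board [[0.7722, -0.1417], [0.7831, -0.2585], [0.5483, -0.2816], [0.5365, -0.1663]] len 0.1173 mean [ 0.66  -0.212] dir 95.3
S board [[0.7919, -0.2498], [0.777, -0.1362], [0.5409, -0.1624], [0.5547, -0.2759]] len 0.1146 mean [ 0.6661 -0.2061] dir -82.5
T front edge top [[0.6004, 0.2652], [0.5753, 0.0875]] len 0.1794 mean [0.5879 0.1764] dir 82.0
S front edge top [[0.6059, 0.2678], [0.5816, 0.0919]] len 0.1775 mean [0.5937 0.1798] dir 82.1
S back bottom [[0.7481, 0.2614], [0.7278, 0.0746]] len 0.1878 mean [0.7379 0.168 ] dir 83.8
S back top [[0.7552, 0.2486], [0.7349, 0.0729]] len 0.1768 mean [0.745  0.1608] dir 83.4
T back top [[0.7447, 0.2445], [0.7204, 0.0673]] len 0.1789 mean [0.7325 0.1559] dir 82.2
T jar [[0.6971, 0.0069], [0.6983, -0.0209]] len 0.0278 mean [ 0.6977 -0.007 ] dir 92.4
S jar [[0.7035, 0.0083], [0.7104, -0.0202]] len 0.0294 mean [ 0.7069 -0.006 ] dir 103.6
```

```bash
python3 -m handwheel '[[0.446,0.295,0,0,0,-8.2,1],[0.446,0.295,0,0,0,-8.2,1],[0.446,0.295,0,0,0,-8.2,1],[0.446,0.295,0,0,0,-8.2,1],[0.446,0.295,0,0,0,-8.2,1],[0.446,0.295,0,0,0,-8.2,1],[0.446,0.295,0,0,0,-8.2,1],[0.446,0.295,0,0,0,-8.2,1]]' 80
```

```text
time: 0.9
ee_pos: [0.4857, -0.3079, 0.231]
tcp_rot: [0.221, -3.133, -0.001]
ft_force: [0.7, -0.8, -0.3]
finger_gap: 0.0856
grasp_force: 0.0
```

```bash
python3 -m handwheel '[[0.04,0.026,0,0,0,0,1],[0.08,0.052,0,0,0,0,1],[0.113,0.074,0,0,0,0,1],[0.113,0.074,-0.05,0,0,0,0],[0.113,0.074,-0.1,0,0,0,0],[0.113,0.074,-0.14,0,0,0,0],[0.113,0.074,-0.14,0,0,0,0],[0.113,0.074,-0.14,0,0,0,0]]' 80
python3 - <<'E'
from h import *
S=eyes.camera("scene");T=eyes.camera("top"); s=arm.state();print(s["ee_pos"],s["tcp_rot"],s["finger_gap"],proj(S,s["ee_pos"]),proj(T,s["ee_pos"]))
np.save("scene1.npy",S,allow_pickle=True);np.save("top1.npy",T,allow_pickle=True)
a=cv2.convertScaleAbs(cv2.resize(T["img"][140:260,330:430],None,fx=4,fy=4,interpolation=cv2.INTER_CUBIC),alpha=1.6)
b=cv2.resize(S["img"][160:280,200:300],None,fx=4,fy=4,interpolation=cv2.INTER_CUBIC)
cv2.imwrite("pics/g1.png",np.hstack([a,b])[:,:,::-1])
E
```

```text
time: 1.7
ee_pos: [0.5975, -0.236, 0.092]
tcp_rot: [0.221, -3.133, 0.001]
ft_force: [1.0, -0.1, 1.9]
finger_gap: 0.0425
grasp_force: 0.0
[ 0.59924457 -0.23630827  0.09458664] [-0.22097583  3.12896394 -0.00340951] 0.04277461906020168 [248.48333327 210.31309977] [397.01158753 204.63584481]
```

View pics/g1.png

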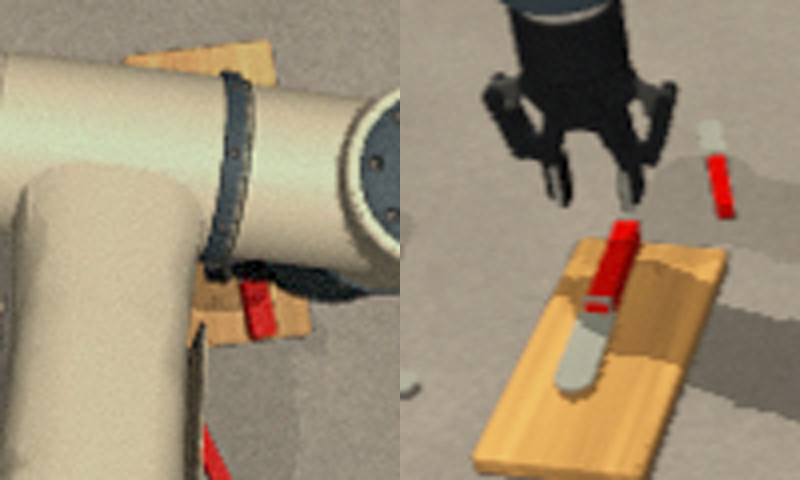

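The gripper's fingertips at scene px (241,211) and (257,211) straddle the handle line. Against the forward-kinematics projection the scene camera is biased by about 2 px, so the top view's positions are the trustworthy ones. Descend.

```bash
python3 -m handwheel '[[0,0.002,-0.03,0,0,0,0],[0,0.002,-0.055,0,0,0,0],[0,0.002,-0.066,0,0,0,0],[0,0.002,-0.068,0,0,0,0],[0,0.002,-0.068,0,0,0,0],[0,0.002,-0.068,0,0,0,0],[0,0.002,-0.068,0,0,0,0],[0,0.002,-0.068,0,0,0,0]]' 80
```

```text
time: 2.6
ee_pos: [0.5979, -0.2337, 0.0242]
tcp_rot: [-0.221, 3.132, -0.001]
ft_force: [0.5, 0.4, -0.7]
finger_gap: 0.0429
grasp_force: 0.0
```

```bash
python3 -m handwheel '[[0,0,-0.003,0,0,0,0],[0,0,-0.003,0,0,0,-1],[0,0,-0.003,0,0,0,-1],[0,0,-0.003,0,0,0,-1],[0,0,-0.003,0,0,0,-1],[0,0,-0.003,0,0,0,-1],[0,0,-0.003,0,0,0,-1],[0,0,-0.003,0,0,0,-1]]' 100
```

```text
time: 3.4
ee_pos: [0.5974, -0.2336, 0.0204]
tcp_rot: [-0.221, 3.134, -0.0]
ft_force: [0.8, 0.3, 1.4]
finger_gap: 0.0177
grasp_force: 98.8
```

```bash
cat > plan.py <<'E'
import numpy as np
from scipy.spatial.transform import Rotation as R
yaw=-8.0
u=np.array([np.cos(np.radians(yaw)),np.sin(np.radians(yaw)),0]);v=np.array([-u[1],u[0],0])
M=np.array([.592,.1757,.1688]); TIP=np.array([.1255,0,.0086])
def K(p): return R.from_euler('zy',[yaw,-p],degrees=True) if False else R.from_rotvec(-np.radians(p)*v)*R.from_euler('z',yaw,degrees=True)
def tcp(bx,bz,p,by=0): return M+bx*u+by*v+np.array([0,0,bz])-K(p).apply(TIP)
HX,HZ=M[:]*0,0
E
python3 - <<'E'
from plan import *
for d in (60,20,10,0,-10,-25):
    print(d,tcp(-d/1000*np.cos(.436),-d/1000*np.sin(.436),25).round(4))
print("rot p=25",-25*v)
E
python3 -m handwheel '[[0,0,0.04,0,0,0,-1],[0,0,0.09,0,0,0,-1],[-0.02,0,0.14,0,0,-4,-1],[-0.05,0.03,0.18,0,0,-10,-1],[-0.08,0.06,0.2,0,0,-16,-1],[-0.11,0.09,0.2,0,0,-16,-1],[-0.14,0.12,0.2,0,0,-16,-1],[-0.14,0.12,0.2,0,0,-16,-1]]' 100
```

```text
60 [0.4291 0.1986 0.0826]
20 [0.465  0.1935 0.0995]
10 [0.474  0.1923 0.1037]
0 [0.483 0.191 0.108]
-10 [0.4919 0.1898 0.1122]
-25 [0.5054 0.1879 0.1185]
rot p=25 [ -3.47932752 -24.75670172  -0.        ]
time: 4.2
ee_pos: [0.4539, -0.1111, 0.2207]
tcp_rot: [-0.214, -3.134, -0.003]
ft_force: [1.4, -0.6, -0.5]
finger_gap: 0.0177
grasp_force: 98.3
```

```bash
python3 -m handwheel '[[-0.037,0.045,0,0,0,0,-1],[-0.037,0.09,0,0,0,0,-1],[-0.037,0.135,0,0,0,0,-1],[-0.037,0.18,0,0,0,0,-1],[-0.037,0.225,0,-1.16,-8.25,0,-1],[-0.037,0.27,0,-2.32,-16.5,0,-1],[-0.037,0.312,-0.03,-3.48,-24.76,0,-1],[-0.037,0.312,-0.06,-3.48,-24.76,0,-1]]' 100; python3 -m handwheel '[[0,0,-0.02,0,0,0,-1],[0,0,-0.03,0,0,0,-1],[0,0,-0.03,0,0,0,-1],[0,0,-0.03,0,0,0,-1],[0,0,-0.03,0,0,0,-1],[0,0,-0.03,0,0,0,-1],[0,0,-0.03,0,0,0,-1],[0,0,-0.03,0,0,0,-1]]' 100
python3 - <<'E'
from h import *
from plan import *
S=eyes.camera("scene");T=eyes.camera("top"); s=arm.state();print(s["ee_pos"],s["tcp_rot"],s["ft_force"],s["finger_gap"])
Q=R.from_rotvec(s["tcp_rot"]); print("tool z",Q.as_matrix()[:,2].round(4),"y",Q.as_matrix()[:,1].round(4),"pitch",np.degrees(np.arctan2(np.dot(Q.as_matrix()[:,2],u),-Q.as_matrix()[2,2])))
tip=s["ee_pos"]+K(25).apply(TIP);print("tip pred",tip,proj(T,tip),proj(S,tip)); d=tip-M;print("tip in slot",d@u,d@v,d[2])
np.save("scene2.npy",S,allow_pickle=True);np.save("top2.npy",T,allow_pickle=True)
a=cv2.convertScaleAbs(cv2.resize(T["img"][140:290,200:320],None,fx=4,fy=4,interpolation=cv2.INTER_CUBIC),alpha=1.6)
b=cv2.resize(S["img"][130:230,330:410],None,fx=4,fy=4,interpolation=cv2.INTER_CUBIC)
b=cv2.copyMakeBorder(b,0,200,0,0,cv2.BORDER_CONSTANT)
cv2.imwrite("pics/g2.png",np.hstack([a,b])[:,:,::-1])
E
```

```text
time: 5.0
ee_pos: [0.4284, 0.1962, 0.1704]
tcp_rot: [0.158, 2.713, -0.028]
ft_force: [2.4, -0.1, -2.3]
finger_gap: 0.018
grasp_force: 98.4
time: 5.8
ee_pos: [0.4333, 0.1883, 0.1432]
tcp_rot: [0.166, 2.731, -0.032]
ft_force: [0.1, -0.5, -0.7]
finger_gap: 0.018
grasp_force: 98.5
[0.43322483 0.188271   0.14298165] [ 0.16591972  2.73092174 -0.03276505] [-0.58765883  0.17020294 -2.54014326] 0.01767011044689788
tool z [ 0.3923 -0.0469 -0.9187] y [0.1209 0.9927 0.001 ] pitch 23.265410402397485
tip pred [0.54226038 0.17294705 0.20381449] [252.54584773 223.62617499] [394.16716145 187.05593863]
tip in slot -0.0488724182878044 -0.009648574103682462 0.035014489247452735
```

View pics/g2.png

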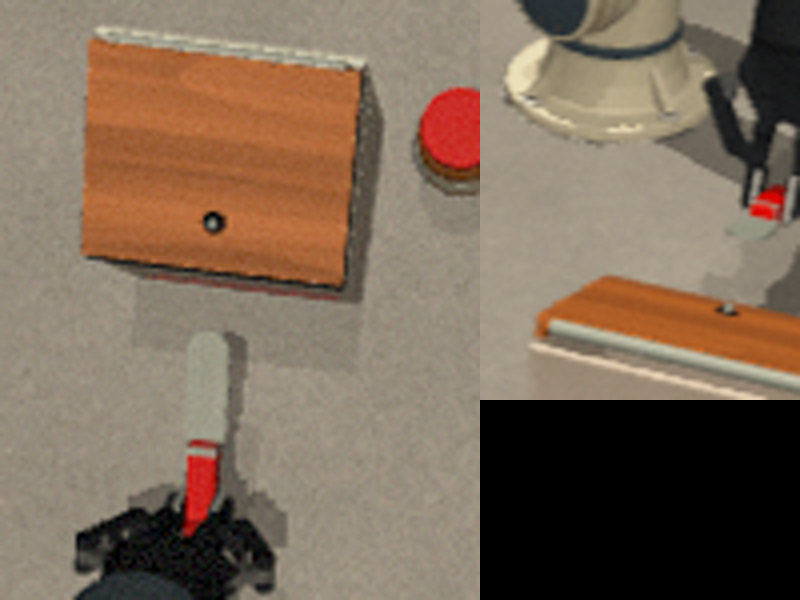

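The blade tip is at top px (252,223), within 1 px of the forward-kinematics prediction, and the lid's front-edge middle is at (253,208). In the scene crop the knife sits firm in the fingers. Pitch reads 23.3° and yaw is 1° off, so I correct those and move to 20 mm before the mouth.

```bash
python3 -m handwheel '[[0,0.005,-0.02,-0.24,-1.7,-1,-1],[0.01,0.005,-0.0435,-0.24,-1.7,-1,-1],[0.02,0.005,-0.0435,-0.24,-1.7,-1,-1],[0.032,0.005,-0.0435,-0.24,-1.7,-1,-1],[0.032,0.005,-0.0435,-0.24,-1.7,-1,-1],[0.032,0.005,-0.0435,-0.24,-1.7,-1,-1],[0.032,0.005,-0.0435,-0.24,-1.7,-1,-1],[0.032,0.005,-0.0435,-0.24,-1.7,-1,-1]]' 100
cat > st.py <<'E'
from plan import *
from cell import arm
s=arm.state();A=R.from_rotvec(s["tcp_rot"]).as_matrix();z=A[:,2];y=A[:,1]*np.sign(A[1,1]);x=np.cross(y,-z)
p=np.degrees(np.arctan2(x[2],np.hypot(x[0],x[1])));print("pitch %.2f yaw %.2f"%(p,np.degrees(np.arctan2(x[1],x[0]))),"tcp",s["ee_pos"].round(4),"F",s["ft_force"].round(1),"Tq",s["wrist_torque"].round(2),"t",round(s["time"],2))
tip=s["ee_pos"]+np.stack([x,y,-z],1)@TIP;d=tip-M;print("tip in slot",np.round([d@u*1000,d@v*1000,d[2]*1000],1))
n=d@u*np.cos(.4363)+d[2]*np.sin(.4363);print("along %.1f normal %.1f"%(n*1000,1000*(-d@u*np.sin(.4363)+d[2]*np.cos(.4363))))
E
python3 st.py
```

```text
time: 6.7
ee_pos: [0.4731, 0.1874, 0.1103]
tcp_rot: [0.172, 2.727, -0.033]
ft_force: [-0.5, -0.4, -0.2]
finger_gap: 0.0179
grasp_force: 98.5
pitch 23.46 yaw -7.25 tcp [0.4731 0.1874 0.1103] F [-0.5 -0.4 -0.2] Tq [ 0.15  1.37 -0.03] t 6.7
tip in slot [-7.7 -3.5 -0.6]
along -7.3 normal 2.7
```

Run:
```python
from cell import arm
print(arm.state()["qpos"].round(3))
```

```text
[ 0.889  0.047 -0.751  0.604 -0.635 -3.053]
```

Joint 6 sits at its −3.05 limit, which explains the offset. The slot is 60 wide and the blade 28, so I'll skew the knife about 12° in the lid's plane, which frees joint 6 and keeps the blade parallel to the lid.

```bash
cat >> plan.py <<'E'
SL=np.radians(25); nrm=-np.sin(SL)*u+np.cos(SL)*np.array([0,0,1]); al=np.cos(SL)*u+np.array([0,0,np.sin(SL)])
def KS(p,skew): return R.from_rotvec(np.radians(skew)*nrm)*K(p)
def tcps(a,n,p,skew,by=0): return M+a*al+n*nrm+by*v-KS(p,skew).apply(TIP)
E
cat > go.py <<'E'
# go.py along normal pitch skew [by] (mm,deg): shift and turn from the measured pose
import sys; from plan import *; from cell import arm
a=[float(x) for x in sys.argv[1:]]; s=arm.state();A=R.from_rotvec(s["tcp_rot"]).as_matrix();z=A[:,2];y=A[:,1]*np.sign(A[1,1]);x=np.cross(y,-z)
now=R.from_matrix(np.stack([x,y,-z],1)); by=a[4]/1000 if len(a)>4 else 0
t=tcps(a[0]/1000,a[1]/1000,a[2],a[3],by); print("shift",(t-s["ee_pos"]).round(4),"turn",np.degrees((KS(a[2],a[3])*now.inv()).as_rotvec()).round(2),"q",s["qpos"].round(2))
E
python3 go.py -25 0 25 12 0
```

```text
shift [-0.0137 -0.0194 -0.0118] turn [-5.21 -0.87 10.14] q [ 0.89  0.05 -0.75  0.6  -0.64 -3.05]
```

```bash
python3 -m handwheel '[[-0.02,-0.01,-0.006,-2.6,-0.4,5,-1],[-0.02,-0.019,-0.012,-5.2,-0.9,10.1,-1],[-0.014,-0.019,-0.012,-5.2,-0.9,10.1,-1],[-0.014,-0.019,-0.012,-5.2,-0.9,10.1,-1],[-0.014,-0.019,-0.012,-5.2,-0.9,10.1,-1],[-0.014,-0.019,-0.012,-5.2,-0.9,10.1,-1],[-0.014,-0.019,-0.012,-5.2,-0.9,10.1,-1],[-0.014,-0.019,-0.012,-5.2,-0.9,10.1,-1]]' 100; python3 st.py; python3 go.py -25 0 25 12 0
```

```text
time: 7.5
ee_pos: [0.4593, 0.1684, 0.0979]
tcp_rot: [-0.093, 2.708, -0.105]
ft_force: [0.6, -0.0, -0.9]
finger_gap: 0.0178
grasp_force: 98.5
pitch 24.43 yaw 5.12 tcp [0.4593 0.1684 0.0979] F [ 0.6 -0.  -0.9] Tq [0.26 1.45 0.07] t 7.5
tip in slot [-22.8   0.3 -11.2]
along -25.4 normal -0.5
shift [ 0.0001 -0.0004  0.0006] turn [0.01 0.01 0.08] q [ 0.88  0.01 -0.86  0.72 -0.58 -2.97]
```

```bash
python3 -m handwheel '[[0.004,-0.001,0.0025,0,0,0,-1],[0.0075,-0.0015,0.0041,0,0,0,-1],[0.011,-0.002,0.0058,0,0,0,-1],[0.0135,-0.0023,0.0069,0,0,0,-1],[0.0155,-0.0026,0.0078,0,0,0,-1],[0.0175,-0.0028,0.0088,0,0,0,-1],[0.019,-0.003,0.0095,0,0,0,-1],[0.019,-0.003,0.0095,0,0,0,-1]]' 100; python3 st.py
```

```text
time: 8.3
ee_pos: [0.4783, 0.1652, 0.1074]
tcp_rot: [-0.093, 2.708, -0.105]
ft_force: [0.0, -0.2, -1.6]
finger_gap: 0.0179
grasp_force: 98.5
pitch 24.43 yaw 5.13 tcp [0.4783 0.1652 0.1074] F [ 0.  -0.2 -1.6] Tq [ 0.21  1.47 -0.02] t 8.3
tip in slot [-3.5 -0.2 -1.7]
along -3.8 normal -0.1
```

```bash
python3 -m handwheel '[[0.0018,-0.0003,0.0008,0,0,0,-1],[0.0036,-0.0005,0.0017,0,0,0,-1],[0.0054,-0.0008,0.0025,0,0,0,-1],[0.0072,-0.001,0.0034,0,0,0,-1],[0.009,-0.0013,0.0042,0,0,0,-1],[0.0108,-0.0015,0.0051,0,0,0,-1],[0.0108,-0.0015,0.0051,0,0,0,-1],[0.0108,-0.0015,0.0051,0,0,0,-1]]' 100; python3 st.py
```

```text
time: 9.1
ee_pos: [0.489, 0.1637, 0.1124]
tcp_rot: [-0.093, 2.708, -0.105]
ft_force: [-0.6, 0.4, -0.5]
finger_gap: 0.0176
grasp_force: 98.5
pitch 24.42 yaw 5.13 tcp [0.489  0.1637 0.1124] F [-0.6  0.4 -0.5] Tq [ 0.17  1.51 -0.03] t 9.1
tip in slot [ 7.3 -0.3  3.3]
along 8.0 normal -0.1
```

```bash
python3 -m handwheel '[[0.003,-0.0004,0.0014,0,0,0,-1],[0.006,-0.0008,0.0028,0,0,0,-1],[0.009,-0.0013,0.0042,0,0,0,-1],[0.012,-0.0017,0.0056,0,0,0,-1],[0.015,-0.0021,0.0071,0,0,0,-1],[0.0188,-0.0026,0.0088,0,0,0,-1],[0.0188,-0.0026,0.0088,0,0,0,-1],[0.0188,-0.0026,0.0088,0,0,0,-1]]' 100; python3 st.py
python3 - <<'E'
from h import *
S=eyes.camera("scene");T=eyes.camera("top")
a=cv2.convertScaleAbs(cv2.resize(T["img"][140:290,200:320],None,fx=4,fy=4,interpolation=cv2.INTER_CUBIC),alpha=1.6)
cv2.imwrite("pics/g3.png",a[:,:,::-1])
E
```

```text
time: 9.9
ee_pos: [0.5078, 0.161, 0.1212]
tcp_rot: [-0.093, 2.708, -0.105]
ft_force: [0.5, 0.8, -2.3]
finger_gap: 0.0178
grasp_force: 98.5
pitch 24.42 yaw 5.12 tcp [0.5078 0.161  0.1212] F [ 0.5  0.8 -2.3] Tq [0.16 1.51 0.01] t 9.9
tip in slot [26.3 -0.3 12.1]
along 29.0 normal -0.2
```

View pics/g3.png

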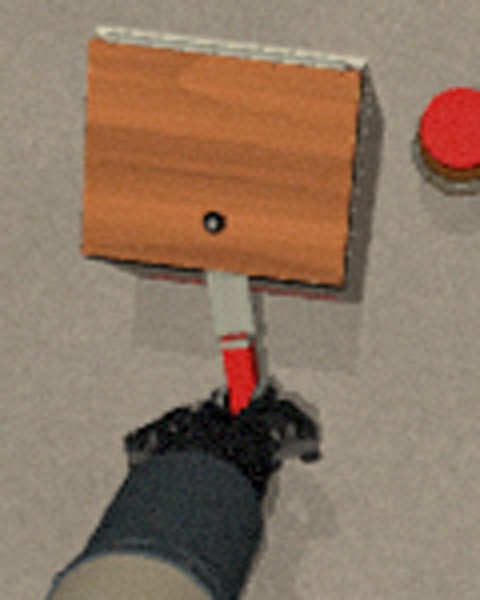

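The top view shows the blade entering under the middle of the lid's front edge at about (258,208), with the lid shut and no force. The tip is about 29 mm in. Next the lever arc.

Run:
```python
from plan import *
from cell import arm
print(arm.state()["qpos"].round(3))
H=150*np.array([np.cos(SL),np.sin(SL)])+3.5*np.array([-np.sin(SL),np.cos(SL)])
def tip(th,rho=121,g=1.3):
    b=np.radians(25-th); return H-rho*np.array([np.cos(b),np.sin(b)])-g*np.array([-np.sin(b),np.cos(b)])
t0=np.array([26.3,12.1]); 
for th in [0,3,6,9,12,15,18,21,25,29,33,37,41,45,49,53,57,60,63,66,69,71,72]:
    d=(tip(th)-t0)/1000; print(th,(d[0]*u+np.array([0,0,d[1]])).round(4))
```

```text
[ 0.79   0.062 -0.723  0.632 -0.612 -2.785]
0 [-0.0009  0.0001  0.0021]
3 [-0.0035  0.0005  0.0079]
6 [-0.0058  0.0008  0.0138]
9 [-0.0077  0.0011  0.0199]
12 [-0.0093  0.0013  0.026 ]
15 [-0.0107  0.0015  0.0322]
18 [-0.0117  0.0016  0.0384]
21 [-0.0123  0.0017  0.0447]
25 [-0.0127  0.0018  0.0532]
29 [-0.0125  0.0018  0.0616]
33 [-0.0117  0.0016  0.07  ]
37 [-0.0104  0.0015  0.0784]
41 [-0.0084  0.0012  0.0866]
45 [-0.0059  0.0008  0.0946]
49 [-0.0029  0.0004  0.1025]
53 [ 7.000e-04 -1.000e-04  1.101e-01]
57 [ 0.0048 -0.0007  0.1175]
60 [ 0.0082 -0.0012  0.1228]
63 [ 0.0119 -0.0017  0.1279]
66 [ 0.0158 -0.0022  0.1329]
69 [ 0.02   -0.0028  0.1376]
71 [ 0.023  -0.0032  0.1406]
72 [ 0.0245 -0.0034  0.1421]
```

```bash
python3 -m handwheel '[[-0.001,0,0.002,0,0,0,-1],[-0.0035,0.0005,0.008,0,0,0,-1],[-0.006,0.001,0.014,0,0,0,-1],[-0.0075,0.001,0.02,0,0,0,-1],[-0.0095,0.0013,0.026,0,0,0,-1],[-0.0105,0.0015,0.032,0,0,0,-1],[-0.0117,0.0016,0.0385,0,0,0,-1],[-0.0117,0.0016,0.0385,0,0,0,-1]]' 100; python3 st.py
```

```text
time: 10.8
ee_pos: [0.4964, 0.1632, 0.161]
tcp_rot: [-0.093, 2.707, -0.103]
ft_force: [-0.1, -0.7, -2.8]
finger_gap: 0.0177
grasp_force: 98.3
pitch 24.51 yaw 5.12 tcp [0.4964 0.1632 0.161 ] F [-0.1 -0.7 -2.8] Tq [ 0.12  1.69 -0.09] t 10.8
tip in slot [14.6  0.2 52.1]
along 35.2 normal 41.0
```

```bash
python3 -m handwheel '[[-0.0007,0,0.0065,0,0,0,-1],[-0.001,0,0.015,0,0,0,-1],[-0.001,0,0.023,0,0,0,-1],[0,0,0.0315,0,0,0,-1],[0.0015,0,0.04,0,0,0,-1],[0.0035,0,0.048,0,0,0,-1],[0.006,-0.0008,0.056,0,0,0,-1],[0.006,-0.0008,0.056,0,0,0,-1]]' 100; python3 st.py
python3 - <<'E'
from h import *
S=eyes.camera("scene");T=eyes.camera("top")
a=cv2.convertScaleAbs(cv2.resize(T["img"][130:280,200:300],None,fx=4,fy=4,interpolation=cv2.INTER_CUBIC),alpha=1.6)
b=cv2.resize(S["img"][140:290,330:430],None,fx=4,fy=4,interpolation=cv2.INTER_CUBIC)
cv2.imwrite("pics/g4.png",np.hstack([a,b])[:,:,::-1])
E
```

```text
time: 11.6
ee_pos: [0.503, 0.1625, 0.2175]
tcp_rot: [-0.093, 2.706, -0.103]
ft_force: [-0.1, 0.7, -1.6]
finger_gap: 0.0174
grasp_force: 98.4
pitch 24.56 yaw 5.11 tcp [0.503  0.1625 0.2175] F [-0.1  0.7 -1.6] Tq [0.25 1.56 0.01] t 11.6
tip in slot [ 21.2   0.4 108.6]
along 65.1 normal 89.5
```

View pics/g4.png

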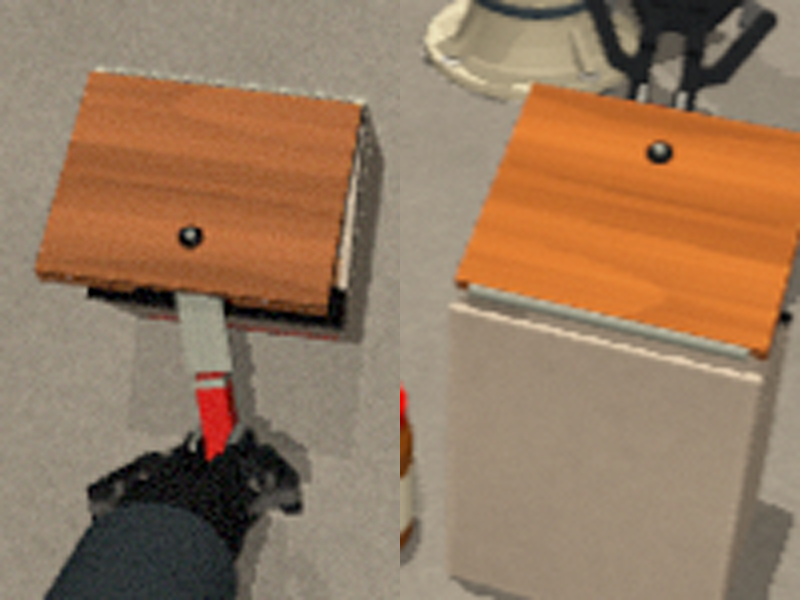

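The top view shows the lid's front edge raised, with the blade under it at about (250,205). The scene view shows the lid tilted well past level. Continue the arc.

```bash
python3 -m handwheel '[[0.003,-0.0004,0.008,0,0,0,-1],[0.0066,-0.0009,0.0155,0,0,0,-1],[0.0107,-0.0015,0.023,0,0,0,-1],[0.014,-0.002,0.028,0,0,0,-1],[0.018,-0.0025,0.0335,0,0,0,-1],[0.022,-0.003,0.0385,0,0,0,-1],[0.026,-0.0036,0.043,0,0,0,-1],[0.029,-0.004,0.046,0,0,0,-1]]' 100; python3 st.py
python3 -m handwheel '[[0.001,0,0.001,0,0,0,-1],[0.001,0,0.001,0,0,0,-1],[0,0,-0.005,0,0,0,-1],[-0.01,0.001,-0.015,0,0,0,-1],[-0.03,0.004,-0.025,0,0,0,-1],[-0.06,0.008,-0.025,0,0,0,-1],[-0.09,0.012,-0.02,0,0,0,-1],[-0.09,0.012,-0.01,0,0,0,-1]]' 100
python3 - <<'E'
from h import *
S=eyes.camera("scene");T=eyes.camera("top")
a=cv2.convertScaleAbs(cv2.resize(T["img"][130:280,200:300],None,fx=4,fy=4,interpolation=cv2.INTER_CUBIC),alpha=1.6)
b=cv2.resize(S["img"][110:260,330:430],None,fx=4,fy=4,interpolation=cv2.INTER_CUBIC)
cv2.imwrite("pics/g5.png",np.hstack([a,b])[:,:,::-1])
print(arm.state()["qpos"].round(2),arm.state()["ee_pos"])
E
```

```text
time: 12.5
ee_pos: [0.5315, 0.1579, 0.2622]
tcp_rot: [-0.093, 2.708, -0.105]
ft_force: [-1.1, 0.8, -2.8]
finger_gap: 0.0176
grasp_force: 98.4
pitch 24.44 yaw 5.13 tcp [0.5315 0.1579 0.2622] F [-1.1  0.8 -2.8] Tq [0.24 2.26 0.05] t 12.5
tip in slot [ 5.020e+01 -1.000e-01  1.531e+02]
along 110.2 normal 117.5
time: 13.3
ee_pos: [0.439, 0.1698, 0.2515]
tcp_rot: [-0.097, 2.708, -0.104]
ft_force: [0.0, 0.1, -1.0]
finger_gap: 0.0181
grasp_force: 98.5
[ 1.   -0.16 -0.53  0.46 -1.05 -2.7 ] [0.44157184 0.17126421 0.25378608]
```

View pics/g5.png

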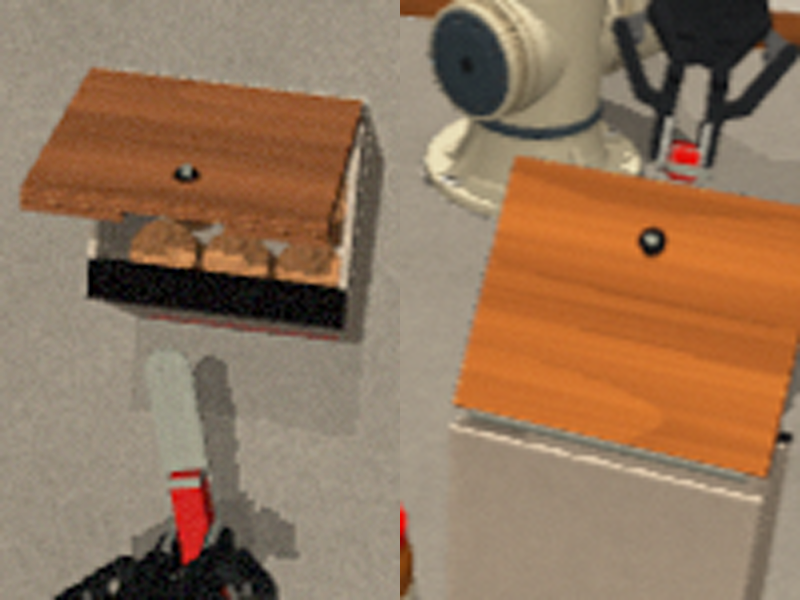

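Run:
```python
from h import *
from plan import *
S=np.load("scene0.npy",allow_pickle=True).item();T=np.load("top0.npy",allow_pickle=True).item()
a=lambda x,y:(200+x/4,130+y/4); b=lambda x,y:(330+x/4-1,110+y/4-2)
H=M+.150*al+.0035*nrm
for ta,sb in(((333,213),(117,157)),):
    P,e=tri(T,a(*ta),S,b(*sb)); d=P-H; print(P,e,d@u,d@v,d[2],"angle",25+np.degrees(np.arctan2(d[2],-d@u)))
# one-view: outer-edge of lid at opening th, top view row at the middle
for th in (55,60,65,70,74.5):
    be=np.radians(25-th); o=H+(-.150*np.cos(be)-.008*np.sin(be))*u+np.array([0,0,-.150*np.sin(be)+.008*np.cos(be)])
    for s_ in(-.09,.09):
        p=proj(T,o+s_*v); q=proj(S,o+s_*v); print(th,s_,((p-[200,130])*4).round(),((q-[330-1,110-2])*4).round())
```

```text
[0.62489232 0.08154118 0.35453911] 0.007345317925590872 -0.08879041377340416 -0.0886647484356764 0.11917429621571712 angle 78.31216938450191
55 -0.09 [326. 285.] [126. 184.]
55 0.09 [ 28. 247.] [425. 240.]
60 -0.09 [326. 270.] [123. 174.]
60 0.09 [ 25. 232.] [425. 230.]
65 -0.09 [327. 254.] [119. 166.]
65 0.09 [ 22. 216.] [426. 222.]
70 -0.09 [327. 236.] [114. 159.]
70 0.09 [ 21. 197.] [425. 216.]
74.5 -0.09 [328. 219.] [110. 155.]
74.5 0.09 [ 19. 180.] [425. 212.]
```

Lid about 72° open: its outer edge in the top view is near row 215 of the crop, between the computed 70° and 74.5° rows. The knife is clear of it at (243,220). Now carry the knife back.

```bash
cat > lv.py <<'E'
import sys; from plan import *; from cell import arm
T=np.array([float(x) for x in sys.argv[1:4]]);yw=float(sys.argv[4]); s=arm.state();A=R.from_rotvec(s["tcp_rot"]).as_matrix();z=A[:,2];y=A[:,1]*np.sign(A[1,1]);x=np.cross(y,-z)
now=R.from_matrix(np.stack([x,y,-z],1))
print("tcp",s["ee_pos"].round(4),"x",x.round(3),"shift",(T-s["ee_pos"]).round(4),"turn",np.degrees((R.from_euler('z',yw,degrees=True)*now.inv()).as_rotvec()).round(2),"q",s["qpos"].round(2),"F",s["ft_force"].round(1))
E
python3 lv.py .634 -.215 .25 6
```

```text
tcp [0.4416 0.1713 0.2538] x [0.905 0.083 0.417] shift [ 0.1924 -0.3863 -0.0038] turn [ 2.87 25.02  1.93] q [ 1.   -0.16 -0.53  0.46 -1.05 -2.7 ] F [ 0.2 -0.1 -0.8]
```

```bash
python3 -m handwheel '[[0,-0.04,0,0.4,3.1,0.2,-1],[0,-0.08,0,0.7,6.2,0.5,-1],[0,-0.12,0,1.1,9.4,0.7,-1],[0,-0.16,0,1.4,12.5,1,-1],[0,-0.2,0,1.8,15.6,1.2,-1],[0.01,-0.24,0,2.2,18.8,1.4,-1],[0.04,-0.27,0,2.5,21.9,1.7,-1],[0.07,-0.3,0,2.9,25,1.9,-1]]' 100;  python3 lv.py .634 -.215 .1 6
```

```text
time: 14.2
ee_pos: [0.5126, -0.1332, 0.2518]
tcp_rot: [0.159, -3.135, 0.005]
ft_force: [0.5, 2.0, -0.5]
finger_gap: 0.0179
grasp_force: 98.6
tcp [ 0.5126 -0.1332  0.2518] x [ 0.995  0.101 -0.003] shift [ 0.1214 -0.0818 -0.1518] turn [ 0.2  -0.16  0.21] q [ 0.04  0.21  0.1   0.   -1.46 -1.51] F [ 0.5  2.  -0.5]
```

```bash
python3 -m handwheel '[[0.03,-0.02,0,0,0,0,-1],[0.06,-0.04,0,0,0,0,-1],[0.09,-0.06,-0.02,0,0,0,-1],[0.12,-0.08,-0.05,0.2,-0.2,0.2,-1],[0.122,-0.082,-0.09,0.2,-0.2,0.2,-1],[0.122,-0.082,-0.13,0.2,-0.2,0.2,-1],[0.122,-0.082,-0.17,0.2,-0.2,0.2,-1],[0.122,-0.082,-0.19,0.2,-0.2,0.2,-1]]' 100;  python3 lv.py .634 -.215 .0215 6
python3 - <<'E'
from h import *
S=eyes.camera("scene")
b=cv2.resize(S["img"][160:290,200:300],None,fx=4,fy=4,interpolation=cv2.INTER_CUBIC)
cv2.imwrite("pics/g6.png",b[:,:,::-1])
E
```

```text
time: 15.0
ee_pos: [0.6311, -0.2129, 0.0559]
tcp_rot: [0.164, -3.131, -0.002]
ft_force: [0.2, 0.1, -1.4]
finger_gap: 0.0179
grasp_force: 98.6
tcp [ 0.6311 -0.2129  0.0559] x [ 0.995  0.105 -0.006] shift [ 0.0029 -0.0021 -0.0344] turn [-0.06 -0.34  0.  ] q [-0.09  0.58  0.15 -0.   -1.15 -1.37] F [ 0.2  0.1 -1.4]
```

View pics/g6.png

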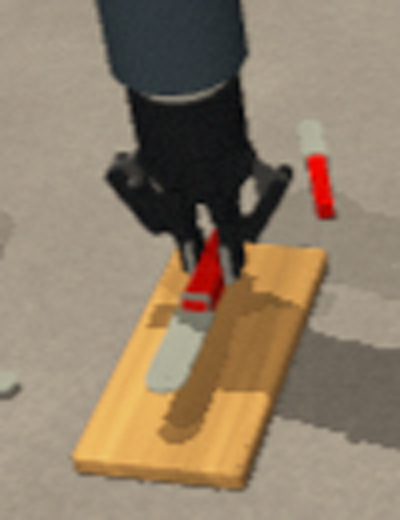

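The knife is level above the middle of the board, with its tip at about (241,255). Lower gently.

```bash
python3 -m handwheel '[[0,0,-0.015,0,0,0,-1],[0,0,-0.027,0,0,0,-1],[0,0,-0.031,0,0,0,-1],[0,0,-0.033,0,0,0,-1],[0,0,-0.034,0,0,0,-1],[0,0,-0.034,0,0,0,-1],[0,0,-0.034,0,0,0,-1],[0,0,-0.034,0,0,0,-1]]' 100;  python3 lv.py .634 -.215 .0204 6
```

```text
time: 15.85
ee_pos: [0.6333, -0.2121, 0.0283]
tcp_rot: [-0.168, 3.136, -0.001]
ft_force: [-0.5, -0.1, -1.2]
finger_gap: 0.0177
grasp_force: 98.6
tcp [ 0.6333 -0.2121  0.0283] x [0.994 0.107 0.001] shift [ 0.0007 -0.0029 -0.0079] turn [ 0.02  0.07 -0.13] q [-0.09  0.6   0.12  0.   -1.08 -1.37] F [-0.5 -0.1 -1.2]
```

```bash
python3 -m handwheel '[[0,0,-0.003,0,0,0,-1],[0,0,-0.005,0,0,0,-1],[0,0,-0.006,0,0,0,-1],[0,0,-0.007,0,0,0,-1],[0,0,-0.0075,0,0,0,-1],[0,0,-0.0075,0,0,0,-1],[0,0,-0.0075,0,0,0,-1],[0,0,-0.0075,0,0,0,-1]]' 100;  python3 lv.py .634 -.215 .0204 6
```

```text
time: 16.65
ee_pos: [0.6331, -0.2121, 0.0204]
tcp_rot: [-0.168, 3.137, -0.0]
ft_force: [-0.9, 0.4, 0.7]
finger_gap: 0.0176
grasp_force: 99.0
tcp [ 0.6331 -0.2121  0.0204] x [0.994 0.107 0.   ] shift [ 0.0009 -0.0029 -0.    ] turn [ 0.01  0.03 -0.12] q [-0.09  0.61  0.11  0.   -1.07 -1.37] F [-0.9  0.4  0.7]
```

Down at the same height as it was grasped; let go (half open, then more) and rise.

```bash
python3 -m handwheel '[[0,0,0,0,0,0,-0.3],[0,0,0,0,0,0,-0.1],[0,0,0,0,0,0,0],[0,0,0.002,0,0,0,0],[0,0,0.01,0,0,0,0],[0,0,0.03,0,0,0,0],[0,0,0.07,0,0,0,0],[0,0,0.11,0,0,0,0]]' 60; python3 -m handwheel '[[-0.04,-0.03,0.03,0,0,0,0],[-0.08,-0.06,0.06,0,0,0,0],[-0.12,-0.09,0.1,0,0,0,0],[-0.16,-0.12,0.1,0,0,0,0],[-0.2,-0.15,0.1,0,0,0,0],[-0.24,-0.18,0.1,0,0,0,0],[-0.24,-0.18,0.1,0,0,0,0],[-0.24,-0.18,0.1,0,0,0,0]]'
python3 - <<'E'
from h import *
S=eyes.camera("scene");cv2.imwrite("pics/end.png",S["img"][:,:,::-1])
E
```

```text
time: 17.45
ee_pos: [0.6326, -0.2122, 0.1317]
tcp_rot: [0.168, -3.137, 0.001]
ft_force: [1.6, 0.1, 0.5]
finger_gap: 0.0426
grasp_force: 0.0
time: 18.25
ee_pos: [0.3904, -0.394, 0.2319]
tcp_rot: [-0.162, 3.136, -0.003]
ft_force: [0.2, 0.6, -0.2]
finger_gap: 0.043
grasp_force: 0.0
```

View pics/end.png

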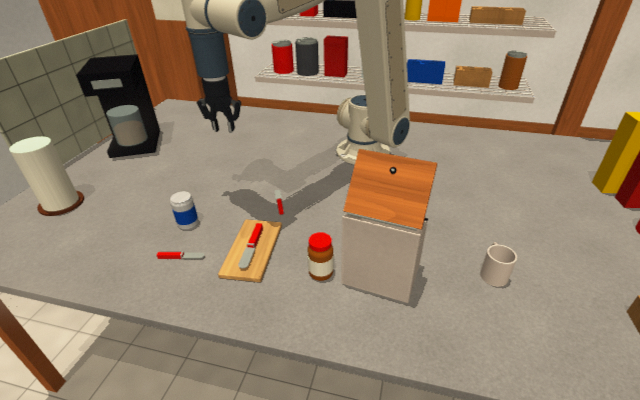

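The knife lies flat on the board at (250,245), the lid stands open at (392,185), and the jar, can and mug have not moved. Handing in.

```bash
python3 -c "
from cell import arm
print(arm.finish_job())"
```

```text
the job is handed in; nothing more can be done
None
```

I handed the job in after about 18 s of robot time, with no verdict returned: the lid stands open about 72° by camera estimate, the knife lies flat on the board, and the jar, can and mug look unmoved.

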